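Rock the locating block out of the slit-lamp carriage

TASK

Slide the slit-lamp carriage by its joystick all the way along its rails, until the steel locating block has come out from under the chin rest and the carriage is against its end stop. The block is stuck between two stiff jaws: grip its head and rock it from side to side towards one jaw and then the other until both have been pushed back, without pushing the jaws with the gripper or the arm, then lift it straight out. Finish while still holding the block still and upright straight above its socket, its foot about 3 cm above the jaws, with the carriage still at its end stop, and leave the other things on the table where they are.

Things in the scene. Friction and masses are not known exactly. Their poses are not given: they have to be found in the camera images.
- bed: fixed grey rail bed of the slit-lamp unit, 140 (x) x 530 (y, from -170 to +360) x 10 high, two steel rails along y. Origin on the table below the socket's starting place. Its y axis is the way the carriage slides; its x axis (away from the robot, within 15 degrees) is the way the jaws slide and the block is rocked
- chin_rest (a point): centre of the fixed white chin cup's underside, 182 above the table, over the socket's starting place. Cup 75 (bed x) x 70 (bed y), tops out at 199; below it a 30 wide arm along bed y, 170 to 182 above the table, from a 26 dia post at bed y = -135 to just below the cup (bed y 0). Nothing overhangs beyond bed y = +40
- carriage (a joint): travel of the grey carriage along the bed's +y axis in m: 0 at the start (block under the chin rest), 0.16 at the end stop. It slides with about 4 N of friction and stays where it is left. Its deck is 124 (x) x 240 (y), deck top 50 above the table
- joystick_grip (a point): the point to grip on the joystick, which stands rigidly on the carriage 130 from the socket towards +y of the bed: upright knurled steel cylinder, 24 dia, from 85 to 137 above the table; this point is on its axis, 115 above the table. Moves with the carriage
- socket (a point): centre of the mouth of the block's socket in the carriage deck, 50 above the table; moves with the carriage. The socket is a pocket 29 (bed x) x 33 (bed y), 12 deep
- block: loose steel locating block, 0.2 to 0.4 kg, 118 high, upright in the socket. Origin at the centre of its underside (38 above the table when seated), axes along the bed's. From the underside up: foot 26 (x) x 30 (y) to 50, its bottom rounded (radius 13, about y) so it tips towards +x or -x; neck 16 (x) x 26 (y) to 76; head 36 (x) x 24 (y) to 118
- block_head (a point): point inside the block's head, 100 above its underside: where to grip from above, best across the 24 (bed y) so that the block can tip between the fingers. From upright, moving the head about 16 along bed x (tip of 0.18 rad) pushes the jaw on that side right back; then the same the other way
- block_shoulder (a point): centre of the block at the top of its foot, 50 above its underside. The jaw lips overlap the foot's shoulders by 3 to 4 on each side with 3.5 of air above them, so a straight pull does not free the block; it comes out once each jaw has been pushed back by more than 4
- jaw_near (a joint): how far the jaw on the robot's side (-x of the bed) has been pushed back, in m: 0 to 0.001 at the start, at most 0.0065. It moves with about 8 N of friction, without a spring, and stays where it is pushed
- jaw_far (a joint): the same for the jaw on the far side (+x of the bed), growing towards +x
- lip_near: the jaw on the robot's side: aluminium upright, 30 wide (y), 12 thick, its outer face 34 from the socket's centre with the jaw at 0, with a lip 8 thick at its top that reaches to 9 from the socket's centre with the jaw at 0; top 99.5 above the table, lip underside 91.5. Origin at the socket's mouth, moving with the jaw
- lip_far: the same jaw on the far side, mirrored
- lens_case_tall: round black lens case with a yellow band, 80 dia x 75 high; bystander; origin at the centre of its underside
- lens_case_flat: round black lens case with a yellow band, 90 dia x 45 high; bystander; origin at the centre of its underside
- eyepiece: spare black eyepiece standing on end, 42 dia x 48 high; bystander; origin at the centre of its underside
- drops: small white eye-drop bottle, 28 dia x 60 high; bystander; origin at the centre of its underside
- screwdriver: screwdriver lying flat, about 150 long; bystander
- card_tray: open grey plastic tray, 100 x 140 x 30 high; bystander; origin at the centre of its underside
Not all that is in view belongs to the job. What is meant by the block is not green, and is the smaller of those in its own colour.

How it is judged:
By the outcome, as a careful person would: the job done as asked, in the order asked, and still so for the second after the job is handed in, while the arm keeps its last pose, push and grip.
It also fails if it takes over 64 s, if anything falls off the work surface, if the arm or the gripper's body presses on something with over 40 N, if the wrist force passes 120 N, or if a joint passes its speed limit or range.

ROBOT

A 6-joint arm with a two-finger parallel gripper is mounted at the origin on the work surface. World frame = base frame: x ahead of the robot, y to its left, z up, the work surface at z = 0. Lengths are in m, angles in rad, forces in N, time in s.
With the tool pointing down it reaches from about 0.325 to 0.85 m from the base axis. Payload 4.4 kg.
Tool frame: the origin (TCP) lies where the fingers leave the gripper's body, on its centre line; the fingertips stand 97 mm ahead of it and the grasp point (between the pads) lies 78 mm ahead of it (manip.tip_extent is the distance from the TCP to the fingertips, in m); z points along the fingers, y is the direction in which the jaws open and shut (so a half turn about z gives the same grasp; the last joint's range is limited). The gripper opens to 94 mm and grips with 3 to 60 N. Pads are 16 mm wide; open, the fingers measure 119 mm over their backs; the gripper's body (75 mm by 177 mm) begins 78 mm behind the grasp point.
Start: joints at [-0.15, 0.207, 1.542, -0, 1.393, -0.15], TCP at [0.575, -0, 0.303] pointing down, gripper open.
Joint ranges: [-2.73, 2.73], [-0.86, 2.22], [0.23, 2.46], [-1.11, 4.25], [0.08, 2.63], [-2.82, 2.82]. Speed limits (rad/s): [2.79, 2.79, 3.14, 3.14, 3.14, 3.14].

INTERFACE

Orientations are given as a unit quaternion [x, y, z, w].
In Python, from bench import manip gives the robot as it stands. The module is installed in compiled form; this text tells all that it offers.
- The arm moves only by the shell command python3 -m creep 'ROWS' [OPENING] [FORCE]. ROWS is JSON, a list of rows, each an object of numbers: "x", "y", "z": the shift along the world's x, y, z scaled (see below); "rx", "ry", "rz": the turn, a rotation vector about the world's x, y, z scaled (see below). In form: [{"x": .., "y": .., "z": .., "rx": .., "ry": .., "rz": ..}, ...]. A call has 1 to 20 rows; each row is the pose to reach, as a shift and turn from the pose commanded when the call began; what a row does not reach only later rows make up. The controller multiplies each number of a shift by 0.25 m and each number of a turn by 90 degrees. A row lasts 1/10 s, in which the tool goes at most 50 mm and 8.59 degrees, less where a joint would pass 70% of its speed; a pose out of reach is approached as far as the arm can. A call with a number of a shift or a turn outside -1 to 1 is refused whole. A call with a gripper value outside its range is refused whole. OPENING is the gripper's target within -1 to 1 (shut at 1, half-way at 0, fully open at -1), set as the call begins (- or left out, the last holds). The fingers move at their own pace and stop on an object; FORCE is the grip in N (left out, the last holds). Time passes only in rows, so rows that repeat a pose let the fingers close. It gives the time, the measured TCP pose, the force and the opening at its end, in the units of the state.
- manip.get_state(): the state, without advancing time (a new reading comes with each control period).
- manip.camera(name): name is "scene" or "side" or "wrist"; returns (picture, depth): 420x560x3 uint8, blue, green, red; 420x560 float32, m along the optical axis (not along the pixel's ray), 0 where there is no reading.
- manip.camera_params(name): a dict with "fovy" (degrees; the focal length in pixels is half the picture's height over the tangent of half this angle, whatever the lens; pixels are square), "cx", "cy" (the principal point, pixels), "rvec" (rotation vector, rad) and "tvec" (3), from world to camera coordinates, as OpenCV has them; the wrist camera has in their place "mount" (4x4, takes a point from camera to tool coordinates, whose origin is the TCP and whose axes are the flange's). Camera axes: x right, y down, z forward; pixel columns grow to the right and rows downward; lengths in m; the calibration is good to about 2 mm. The wrist camera is an equidistant fisheye: a pixel r from the principal point sees the ray r / f radians off the axis. A picture is of the moment at which its call begins: read the wrist's pose just before it. camera_params takes no time and is no camera call.
- manip.sign_off(): hands the job in, once; it reports no verdict.
The state is a dict: "time": time; "joints": joint angles; "dq": joint speeds; "tau": joint torques, N m; "tcp_pos": TCP position; "tool_rot": TCP orientation; "wrist_force": force on the tool from outside, world axes, zero at the start; "wrist_torque": the same for the moment, N m; "opening": finger opening in m.
Only numpy, scipy, OpenCV 4.12 (cv2) and the standard library are available. Lean on these libraries where they do the work, as an engineer would, in place of code of your own. Each camera call takes 0.05 s, during which the arm holds its last target. There are 200 camera calls.

## Working session

There is one attempt and no reset: what is moved stays moved. The work goes in short steps, Python scripts to look and compute and a shell command to move; the robot and the scene stay as the last step left them, time stands still between calls to the robot, and variables do not carry over. Pictures are saved under pics/ and viewed, about 8 in all and at most 12, crops included, and the job is handed in when it is done.

```bash
mkdir -p pics
cat > h.py <<'E'
import numpy as np,cv2,pickle
from bench import manip
from scipy.spatial.transform import Rotation as R
def K(p):
    f=210/np.tan(np.radians(p['fovy'])/2); return f,p['cx'],p['cy']
def grab(n,tag):
    s=manip.get_state(); im,d=manip.camera(n); p=manip.camera_params(n)
    cv2.imwrite(f'pics/{tag}.png',im); pickle.dump((s,im,d,p),open(f'{tag}.pkl','wb')); return s,im,d,p
def load(tag): return pickle.load(open(f'{tag}.pkl','rb'))
def ray(data,u,v):
    s,im,d,p=data; f,cx,cy=K(p)
    x=(np.asarray(u,float)-cx)/f; y=(np.asarray(v,float)-cy)/f
    if 'mount' in p:
        r=np.hypot(x,y)+1e-12; c=np.stack([np.sin(r)*x/r,np.sin(r)*y/r,np.cos(r)],-1)
        M=np.array(p['mount']); q=R.from_quat(s['tool_rot']).as_matrix()
        return q@M[:3,3]+np.array(s['tcp_pos']), c@(q@M[:3,:3]).T
    c=np.stack([x,y,np.ones_like(x)],-1); Rm=cv2.Rodrigues(np.array(p['rvec'],float))[0]
    return -Rm.T@np.array(p['tvec']).ravel(), c@Rm
def onz(data,u,v,z):
    o,r=ray(data,u,v); return o+r*((z-o[2])/r[...,2])[...,None]
def pts(data):
    """world points from depth"""
    s,im,d,p=data; v,u=np.mgrid[:d.shape[0],:d.shape[1]]
    o,r=ray(data,u,v)
    if 'mount' in p:
        M=np.array(p['mount']);q=R.from_quat(s['tool_rot']).as_matrix(); ax=(q@M[:3,:3])[:,2]; return o+r*(d/(r@ax))[...,None]
    return o+r*d[...,None]
E
python3 - <<'E'
from h import *
for n in ['scene','side','wrist']:
    D=grab(n,n+'0'); print(n,{k:np.round(v,3).tolist() for k,v in D[3].items()})
a=[cv2.imread(f'pics/{n}0.png') for n in ['scene','side']]
s=manip.get_state();print(s)
E
```

```text
scene {'fovy': 52.715, 'cx': 273.426, 'cy': 215.831, 'rvec': [1.554, 1.936, -0.84], 'tvec': [0.047, -0.236, 1.479]}
side {'fovy': 57.083, 'cx': 284.872, 'cy': 208.807, 'rvec': [2.225, -0.171, 0.103], 'tvec': [-0.513, 0.17, 0.848]}
wrist {'fovy': 65.706, 'cx': 282.292, 'cy': 208.422, 'mount': [[0.0, -0.974, -0.228, 0.066], [1.0, 0.0, -0.001, 0.0], [0.001, -0.228, 0.974, -0.084], [0.0, 0.0, 0.0, 1.0]]}
{'time': 0.15, 'joints': array([-1.50495243e-01,  2.07262388e-01,  1.54261054e+00,  5.68572846e-06,
        1.39347000e+00, -1.50506368e-01]), 'dq': array([ 1.01265273e-03, -1.39803249e-03, -3.62367187e-03,  5.91195725e-05,
       -1.49711119e-03,  8.27062002e-04]), 'tau': array([ 1.45590316e-04, -3.71313965e+01, -2.81812102e+01,  6.98270788e-02,
        3.27237044e-02, -1.05386437e-04]), 'tcp_pos': array([5.74555238e-01, 6.02496178e-05, 3.01742966e-01]), 'tool_rot': array([ 7.07102933e-01,  7.07110087e-01, -5.16786810e-04, -7.06260933e-04]), 'wrist_force': array([-0.53460202, -0.37976219, -0.36916159]), 'wrist_torque': array([0.00457958, 0.04294399, 0.02729029]), 'opening': 0.09403045789776061}
```

View pics/scene0.png

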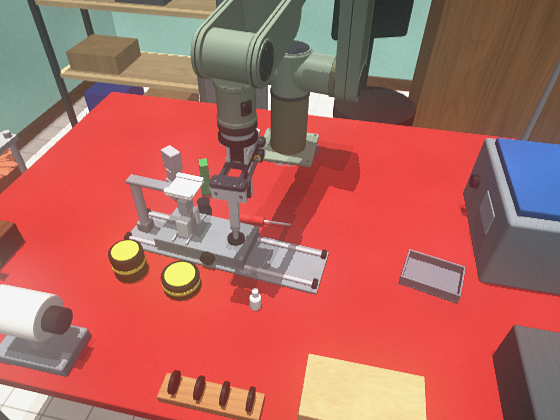

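View pics/side0.png

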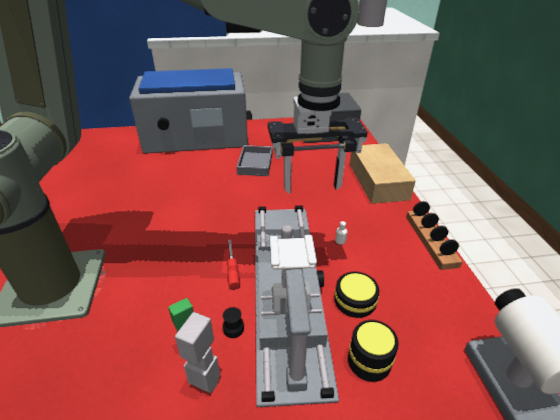

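View pics/wrist0.png

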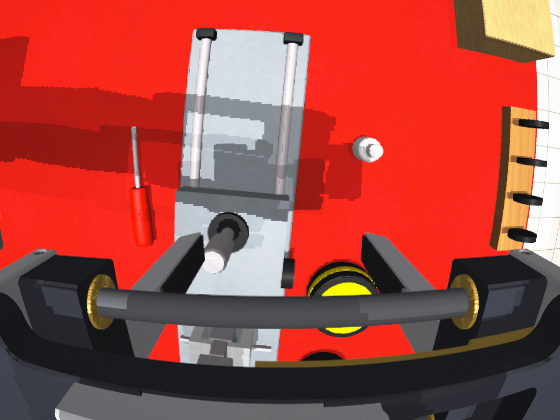

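The scene view shows the bed under the gripper, with the joystick at about (236,237) and the chin cup at (184,187). The side view shows the bed running away, cup at (293,250), a grey decoy block off the bed at (195,350) and a green one at (180,312). The wrist view shows the joystick top at (215,262) and the bed end at y≈32.

Run:
```python
from h import *
for n in ['wrist0','side0','scene0']:
    D=load(n); P=pts(D); im=D[1].astype(int); d=D[2]
    sat=im.max(-1)-im.min(-1)
    near=(d>0)&(P[...,0]>.3)&(P[...,0]<.8)&(P[...,1]>-.35)&(P[...,1]<.4)
    red=near&(im[...,2]>120)&(im[...,1]<60)
    print(n,'table z',np.median(P[red][:,2]))
    for lo,hi,t in [(.004,.018,'bed'),(.042,.058,'deck'),(.085,.134,'joy'),(.134,.145,'joytop'),(.192,.206,'cup')]:
        m=near&(sat<40)&(P[...,2]>lo)&(P[...,2]<hi)
        nc,lab,st,ce=cv2.connectedComponentsWithStats(m.astype(np.uint8))
        for i in np.argsort(-st[1:,4])[:3]+1:
            if st[i,4]<12: continue
            q=P[lab==i]; r=cv2.minAreaRect(q[:,:2].astype(np.float32)*1000)
            print(t,st[i],np.round(np.median(q,0),4),np.round(np.ptp(q,0),3),np.round(r[0],1),np.round(r[1],1),round(r[2],2))
```

```text
wrist0 table z 0.0015814673341337793
bed [  197    29    91   165 12337] [0.5279 0.0933 0.0116] [0.105 0.197 0.009] [528.   95.5] [191.3  92.1] 84.66
bed [ 283   35   28  224 2179] [0.5882 0.0711 0.0115] [0.031 0.269 0.01 ] [585.8  50. ] [269.8  15.6] 84.69
bed [ 180   29   22  159 1380] [0.4647 0.0959 0.0116] [0.03  0.192 0.009] [465.5 100. ] [192.6  14.4] 84.3
deck [ 175  190  119  106 8146] [ 0.5339 -0.0452  0.0515] [0.133 0.123 0.016] [519.5 -54.3] [123.4 133.1] 89.92
deck [249 329  27  38 735] [ 0.5489 -0.1876  0.0517] [0.035 0.063 0.009] [ 548.8 -193.9] [65.9 29.7] 83.27
deck [312 273  66  23 561] [ 0.6455 -0.1017  0.046 ] [0.079 0.028 0.007] [ 648.2 -105.3] [78.9 26.7] 1.24
joy [ 188  333   64   34 1649] [ 0.506  -0.1554  0.101 ] [0.071 0.035 0.049] [ 503.4 -166.9] [31.9 69. ] 84.88
joy [204 233  30  30 410] [ 0.521  -0.028   0.1168] [0.022 0.019 0.045] [519.1 -32.3] [11.8 24.1] 56.17
joytop [201 247  26  27 498] [ 0.5174 -0.0366  0.1383] [0.021 0.024 0.007] [517.1 -37.9] [23.1 19.9] 72.59
side0 table z 0.00013576507921175818
bed [ 255  210   84  197 3612] [ 0.4728 -0.2828  0.
[... 2078 characters left out ...]
1018] [0.073 0.037 0.048] [ 503.4 -165.2] [31.9 73.3] 84.23
joy [163 159  19  20 184] [ 0.3467 -0.2659  0.1157] [0.033 0.056 0.049] [ 337.4 -270.5] [52.  31.5] 66.25
joy [133 194  13  18 144] [ 0.4999 -0.2934  0.1092] [0.018 0.021 0.048] [ 498. -295.] [10.8 23.2] 29.9
joytop [162 156  19  10  60] [ 0.346  -0.2561  0.139 ] [0.026 0.055 0.011] [ 346.2 -269.8] [55.4 25.5] 89.62
joytop [178 200  15  10  51] [ 0.5191 -0.1584  0.138 ] [0.034 0.026 0.011] [ 509.5 -158.5] [17.8 39.4] 49.82
joytop [132 191  10   6  34] [ 0.4994 -0.2932  0.1404] [0.013 0.021 0.01 ] [ 498.8 -295.3] [ 8.5 22.5] 19.21
cup [164 172  40  26 644] [ 0.5026 -0.1583  0.1958] [0.083 0.075 0.012] [ 504.3 -159.9] [70.6 77.1] 84.0
```

```bash
python3 -m creep '[{"x":-0.08,"y":-0.05,"rz":-0.02},{"x":-0.16,"y":-0.10,"rz":-0.04},{"x":-0.236,"y":-0.148,"rz":-0.0594},{"x":-0.236,"y":-0.148,"rz":-0.0594},{"x":-0.236,"y":-0.148,"rz":-0.0594},{"x":-0.236,"y":-0.148,"rz":-0.0594}]' -1 40
python3 - <<'E'
from h import *
D=grab('wrist','w1'); P=pts(D); im=D[1].astype(int)
near=(P[...,0]>.47)&(P[...,0]<.56)&(P[...,1]>-.09)&(P[...,1]<.02)
for lo,hi in [(.09,.13),(.133,.145)]:
    q=P[near&(P[...,2]>lo)&(P[...,2]<hi)]; 
    if len(q): print(len(q),np.median(q,0),q.min(0),q.max(0), cv2.minEnclosingCircle(q[:,:2].astype(np.float32)))
E
```

```text
358 [ 0.52074669 -0.02801039  0.11452978] [ 0.50566203 -0.04424717  0.09239887] [ 0.52783861 -0.0250636   0.12978878] ((0.5158899426460266, -0.03695487976074219), 0.012266753241419792)
509 [ 0.51744614 -0.03651776  0.13833265] [ 0.50545683 -0.04822376  0.13301309] [ 0.52718474 -0.02583629  0.1400994 ] ((0.5160929560661316, -0.03740762174129486), 0.011852516792714596)invalid input
```

View pics/w1.png

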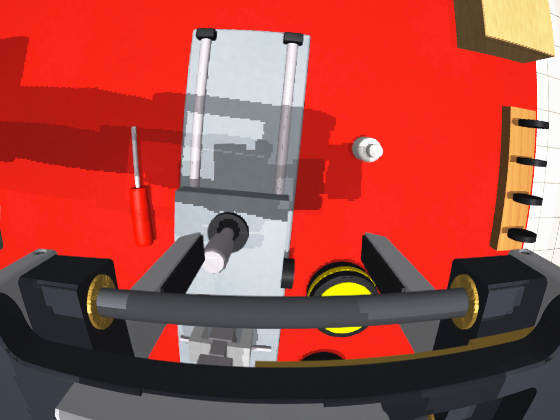

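The arm did not move, because the call was refused, and the view is unchanged (joystick top at (215,262)). The joystick measures (0.516, -0.037). I'll retry with every key given.

```bash
python3 -m creep '[{"x":-0.08,"y":-0.05,"z":0,"rx":0,"ry":0,"rz":-0.02},{"x":-0.16,"y":-0.10,"z":0,"rx":0,"ry":0,"rz":-0.04},{"x":-0.236,"y":-0.148,"z":0,"rx":0,"ry":0,"rz":-0.0594},{"x":-0.236,"y":-0.148,"z":0,"rx":0,"ry":0,"rz":-0.0594},{"x":-0.236,"y":-0.148,"z":0,"rx":0,"ry":0,"rz":-0.0594}]' -1 40
```

```text
time: 0.7
tcp_pos: [0.5161, -0.0371, 0.3027]
tool_rot: [0.739, 0.673, 0.0, 0.0]
wrist_force: [1.0, 0.2, -1.2]
opening: 0.0937
```

```bash
python3 -m creep '[{"x":0,"y":0,"z":-0.1,"rx":0,"ry":0,"rz":0},{"x":0,"y":0,"z":-0.2,"rx":0,"ry":0,"rz":0},{"x":0,"y":0,"z":-0.3,"rx":0,"ry":0,"rz":0},{"x":0,"y":0,"z":-0.38,"rx":0,"ry":0,"rz":0},{"x":0,"y":0,"z":-0.438,"rx":0,"ry":0,"rz":0},{"x":0,"y":0,"z":-0.438,"rx":0,"ry":0,"rz":0},{"x":0,"y":0,"z":-0.438,"rx":0,"ry":0,"rz":0}]' -1 40
python3 -m creep '[{"x":0,"y":0,"z":0,"rx":0,"ry":0,"rz":0},{"x":0,"y":0,"z":0,"rx":0,"ry":0,"rz":0},{"x":0,"y":0,"z":0,"rx":0,"ry":0,"rz":0},{"x":0,"y":0,"z":0,"rx":0,"ry":0,"rz":0},{"x":0,"y":0,"z":0,"rx":0,"ry":0,"rz":0},{"x":0,"y":0,"z":0,"rx":0,"ry":0,"rz":0},{"x":0,"y":0,"z":0,"rx":0,"ry":0,"rz":0},{"x":0,"y":0,"z":0,"rx":0,"ry":0,"rz":0}]' 1 40
```

```text
time: 1.4
tcp_pos: [0.5167, -0.0367, 0.1932]
tool_rot: [0.739, 0.674, 0.0, -0.0]
wrist_force: [0.2, 0.0, 0.8]
opening: 0.0939
time: 2.2
tcp_pos: [0.516, -0.037, 0.1931]
tool_rot: [0.739, 0.673, -0.0, -0.0]
wrist_force: [0.7, -1.1, -0.3]
opening: 0.0336
```

```bash
python3 -m creep '[{"x":0,"y":0,"z":0,"rx":0,"ry":0,"rz":0},{"x":0,"y":0,"z":0,"rx":0,"ry":0,"rz":0},{"x":0,"y":0,"z":0,"rx":0,"ry":0,"rz":0},{"x":0,"y":0,"z":0,"rx":0,"ry":0,"rz":0}]' 1 40
python3 -m creep '[{"x":0.0019,"y":0.02,"z":0,"rx":0,"ry":0,"rz":0},{"x":0.0047,"y":0.05,"z":0,"rx":0,"ry":0,"rz":0},{"x":0.0084,"y":0.09,"z":0,"rx":0,"ry":0,"rz":0},{"x":0.0122,"y":0.13,"z":0,"rx":0,"ry":0,"rz":0},{"x":0.0159,"y":0.17,"z":0,"rx":0,"ry":0,"rz":0},{"x":0.0197,"y":0.21,"z":0,"rx":0,"ry":0,"rz":0},{"x":0.0234,"y":0.25,"z":0,"rx":0,"ry":0,"rz":0},{"x":0.0272,"y":0.29,"z":0,"rx":0,"ry":0,"rz":0},{"x":0.0309,"y":0.33,"z":0,"rx":0,"ry":0,"rz":0},{"x":0.0347,"y":0.37,"z":0,"rx":0,"ry":0,"rz":0}]' 1 40
```

```text
time: 2.6
tcp_pos: [0.5157, -0.037, 0.1931]
tool_rot: [0.739, 0.673, -0.0, -0.0]
wrist_force: [-2.0, -0.4, 1.7]
opening: 0.0233
time: 3.6
tcp_pos: [0.5244, 0.0546, 0.1931]
tool_rot: [0.739, 0.673, -0.002, 0.001]
wrist_force: [-2.4, -4.4, 2.9]
opening: 0.0237
```

```bash
python3 -m creep '[{"x":0.0037,"y":0.04,"z":0,"rx":0,"ry":0,"rz":0},{"x":0.0075,"y":0.08,"z":0,"rx":0,"ry":0,"rz":0},{"x":0.0112,"y":0.12,"z":0,"rx":0,"ry":0,"rz":0},{"x":0.0150,"y":0.16,"z":0,"rx":0,"ry":0,"rz":0},{"x":0.0187,"y":0.20,"z":0,"rx":0,"ry":0,"rz":0},{"x":0.0215,"y":0.23,"z":0,"rx":0,"ry":0,"rz":0},{"x":0.0234,"y":0.25,"z":0,"rx":0,"ry":0,"rz":0},{"x":0.0247,"y":0.264,"z":0,"rx":0,"ry":0,"rz":0},{"x":0.0253,"y":0.272,"z":0,"rx":0,"ry":0,"rz":0},{"x":0.0259,"y":0.278,"z":0,"rx":0,"ry":0,"rz":0},{"x":0.0259,"y":0.278,"z":0,"rx":0,"ry":0,"rz":0},{"x":0.0259,"y":0.278,"z":0,"rx":0,"ry":0,"rz":0}]' 1 40
```

```text
time: 4.8
tcp_pos: [0.5308, 0.1228, 0.1931]
tool_rot: [0.739, 0.673, -0.002, 0.001]
wrist_force: [-3.7, -9.7, 3.5]
opening: 0.0236
```

```bash
python3 -m creep '[{"x":0.0006,"y":0.006,"z":0,"rx":0,"ry":0,"rz":0},{"x":0.0012,"y":0.012,"z":0,"rx":0,"ry":0,"rz":0},{"x":0.0012,"y":0.012,"z":0,"rx":0,"ry":0,"rz":0},{"x":0.0012,"y":0.012,"z":0,"rx":0,"ry":0,"rz":0}]' 1 40
```

```text
time: 5.2
tcp_pos: [0.5309, 0.1233, 0.193]
tool_rot: [0.739, 0.673, -0.005, 0.003]
wrist_force: [-4.1, -18.1, 4.8]
opening: 0.0232
```

```bash
python3 -m creep '[{"x":-0.0008,"y":-0.008,"z":0,"rx":0,"ry":0,"rz":0},{"x":-0.0016,"y":-0.017,"z":0,"rx":0,"ry":0,"rz":0},{"x":-0.0016,"y":-0.017,"z":0,"rx":0,"ry":0,"rz":0}]' 1 10
python3 -m creep '[{"x":-0.0016,"y":0,"z":0,"rx":0,"ry":0,"rz":0},{"x":-0.0016,"y":0,"z":0,"rx":0,"ry":0,"rz":0},{"x":-0.0016,"y":0,"z":0,"rx":0,"ry":0,"rz":0},{"x":-0.0016,"y":0,"z":0,"rx":0,"ry":0,"rz":0},{"x":-0.0016,"y":0,"z":0.06,"rx":0,"ry":0,"rz":0},{"x":-0.0016,"y":0,"z":0.2,"rx":0,"ry":0,"rz":0},{"x":-0.0016,"y":0,"z":0.36,"rx":0,"ry":0,"rz":0},{"x":-0.0016,"y":-0.1,"z":0.5,"rx":0,"ry":0,"rz":0},{"x":-0.0016,"y":-0.2,"z":0.5,"rx":0,"ry":0,"rz":0},{"x":-0.0016,"y":-0.25,"z":0.5,"rx":0,"ry":0,"rz":0},{"x":-0.0016,"y":-0.25,"z":0.5,"rx":0,"ry":0,"rz":0},{"x":-0.0016,"y":-0.25,"z":0.5,"rx":0,"ry":0,"rz":0}]' -1 10
python3 - <<'E'
from h import *
for n in ['scene','side','wrist']: grab(n,n+'2')
a=[cv2.imread(f'pics/{n}2.png') for n in ['scene','wrist','side']]
c=cv2.resize(a[0][130:330,100:360],None,fx=1.5,fy=1.5)
w=cv2.resize(a[1],(400,300)); s=cv2.resize(a[2][180:420,180:420],(300,300))
o=np.zeros((600,800,3),np.uint8); o[:300,:390]=c; o[:300,400:800]=w; o[300:600,:300]=s
cv2.imwrite('pics/m2.png',o)
for n in ['wrist2','side2','scene2']:
    D=load(n); P=pts(D); im=D[1].astype(int); d=D[2]; sat=im.max(-1)-im.min(-1)
    near=(d>0)&(sat<50)&(P[...,0]>.44)&(P[...,0]<.60)&(P[...,1]>-.1)&(P[...,1]<.17)
    for lo,hi,t in [(.092,.105,'jaws'),(.151,.162,'headtop'),(.116,.15,'head'),(.133,.142,'joytop'),(.044,.056,'deck')]:
        m=near&(P[...,2]>lo)&(P[...,2]<hi)
        nc,lab,st,ce=cv2.connectedComponentsWithStats(m.astype(np.uint8))
        for i in np.argsort(-st[1:,4])[:3]+1:
            if st[i,4]<12: continue
            q=P[lab==i]; r=cv2.minAreaRect(q[:,:2].astype(np.float32)*1000)
            print(n,t,st[i],np.round(np.median(q,0),4),np.round(r[0],1),np.round(r[1],1),round(r[2],2))
E
```

```text
time: 5.5
tcp_pos: [0.5308, 0.1232, 0.193]
tool_rot: [0.739, 0.673, -0.001, -0.0]
wrist_force: [-2.1, -4.4, 1.7]
opening: 0.0236
time: 6.7
tcp_pos: [0.53, 0.0616, 0.3167]
tool_rot: [0.74, 0.673, -0.001, -0.001]
wrist_force: [-0.5, 0.0, -1.0]
opening: 0.094
wrist2 jaws [287 256  25  30 541] [ 0.5431 -0.0041  0.1009] [539.9  -9.4] [30.5 24.4] 85.16
wrist2 jaws [244 255  25  31 532] [0.4934 0.0006 0.1009] [496.6  -5.4] [31.1 24.6] 84.39
wrist2 jaws [270 258  16   5  65] [0.5197 0.0052 0.1005] [519.3   5. ] [ 1.8 15.1] 85.12
wrist2 headtop [255 284  43  12 472] [0.519  0.0018 0.157 ] [518.7   0.7] [ 8.5 35.4] 85.68
wrist2 head [262 128  30  28 653] [0.5306 0.1215 0.1383] [530.3 121.6] [22.1 23.6] 84.54
wrist2 head [256 268  42  17 608] [0.5201 0.0038 0.1348] [519.5   3.5] [ 2.5 36.4] 85.31
wrist2 joytop [262 128  30  28 653] [0.5306 0.1215 0.1383] [530.3 121.6] [22.1 23.6] 84.54
wrist2 joytop [257 275  41   6 180] [0.5195 0.0037 0.1378] [519.3   3.5] [ 2.2 36. ] 85.69
wrist2 deck [  221   103   126   193 16792] [0.5282 0.0699 0.0516] [530.3  49.6] [223.9 137.3] 84.74
side2 jaws [270 227 
[... 928 characters left out ...]
1 -0.003   0.1015] [517.8  -6.2] [30.8 71.1] 85.04
scene2 jaws [293 240  10   6  34] [0.5395 0.1262 0.0987] [538.2 125.5] [ 7.6 22.2] 22.05
scene2 headtop [239 206  14  13 123] [ 0.5222 -0.0048  0.1578] [519.6  -5.7] [23.3 37. ] 85.82
scene2 head [239 211  14  18 137] [ 0.5342 -0.0009  0.133 ] [5.26e+02 3.00e-01] [21.5 38.7] 45.96
scene2 head [293 226  11  13 113] [0.5371 0.1241 0.1353] [533.1 123.5] [21.6 21.1] 66.8
scene2 joytop [294 226  10   8  64] [0.5343 0.1236 0.1381] [532.3 122.9] [19.3 21.7] 59.85
scene2 joytop [239 214  14  10  35] [ 0.5342 -0.0031  0.1376] [526.2   1.1] [19.6 36.9] 48.1
scene2 deck [ 212  221  106   57 2874] [0.5429 0.0555 0.0525] [528.2  42.9] [241.1 139.8] 84.63
```

View pics/m2.png

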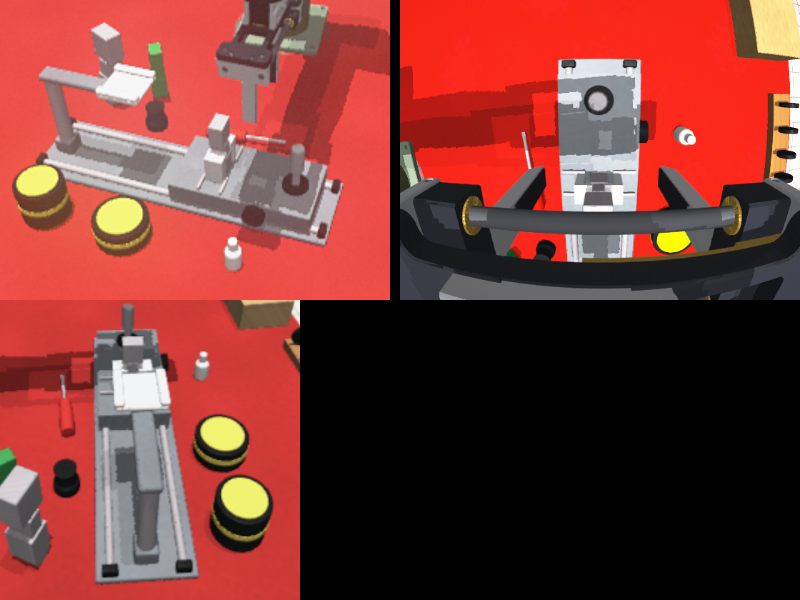

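The scene part shows the carriage at the +y end with the block clear of the cup (head about (218,130)). The wrist part shows both jaws beside the head at (598,185). The block and jaws centre on (0.518, -0.007), bed yaw is -5.3°, and the head top is about 0.156. Next I turn the gripper across bed y and descend.

```bash
python3 -m creep '[{"x":-0.01,"y":-0.05,"z":0,"rx":0,"ry":0,"rz":-0.09},{"x":-0.02,"y":-0.1,"z":0,"rx":0,"ry":0,"rz":-0.18},{"x":-0.03,"y":-0.15,"z":0,"rx":0,"ry":0,"rz":-0.27},{"x":-0.04,"y":-0.2,"z":0,"rx":0,"ry":0,"rz":-0.36},{"x":-0.046,"y":-0.25,"z":0,"rx":0,"ry":0,"rz":-0.45},{"x":-0.046,"y":-0.275,"z":0,"rx":0,"ry":0,"rz":-0.54},{"x":-0.046,"y":-0.275,"z":0,"rx":0,"ry":0,"rz":-0.63},{"x":-0.046,"y":-0.275,"z":0,"rx":0,"ry":0,"rz":-0.72},{"x":-0.046,"y":-0.275,"z":0,"rx":0,"ry":0,"rz":-0.81},{"x":-0.046,"y":-0.275,"z":0,"rx":0,"ry":0,"rz":-0.9},{"x":-0.046,"y":-0.275,"z":0,"rx":0,"ry":0,"rz":-0.96},{"x":-0.046,"y":-0.275,"z":0,"rx":0,"ry":0,"rz":-1},{"x":-0.046,"y":-0.275,"z":0,"rx":0,"ry":0,"rz":-1},{"x":-0.046,"y":-0.275,"z":0,"rx":0,"ry":0,"rz":-1}]' -1 20
python3 - <<'E'
from h import *
s=manip.get_state(); print(s['tcp_pos'],R.from_quat(s['tool_rot']).as_matrix().round(3).tolist(),s['joints'].round(2))
D=grab('wrist','w3'); P=pts(D); im=D[1].astype(int); d=D[2]; sat=im.max(-1)-im.min(-1)
near=(d>0)&(sat<50)&(P[...,0]>.46)&(P[...,0]<.58)&(P[...,1]>-.06)&(P[...,1]<.045)
for lo,hi,t in [(.095,.105,'jaws'),(.151,.162,'headtop'),(.116,.15,'head')]:
    m=near&(P[...,2]>lo)&(P[...,2]<hi)
    nc,lab,st,ce=cv2.connectedComponentsWithStats(m.astype(np.uint8))
    for i in np.argsort(-st[1:,4])[:3]+1:
        if st[i,4]<12: continue
        q=P[lab==i]; r=cv2.minAreaRect(q[:,:2].astype(np.float32)*1000)
        print(t,st[i],np.round(np.median(q,0),4),np.round(r[0],1),np.round(r[1],1),round(r[2],2))
E
```

```text
time: 8.25
tcp_pos: [0.5191, -0.007, 0.3178]
tool_rot: [0.999, -0.046, -0.0, -0.0]
wrist_force: [0.5, 0.1, 0.1]
opening: 0.094
[ 0.51910062 -0.00695849  0.31776012] [[0.996, -0.091, -0.001], [-0.091, -0.996, 0.0], [-0.001, -0.0, -1.0]] [-0.18  0.08  1.66  0.    1.41  1.48]
jaws [268 168  33  27 708] [ 0.5428 -0.0104  0.1012] [540.2 -10.4] [30.  24.8] 84.95
headtop [ 269  196   31   45 1382] [ 0.5196 -0.0083  0.1575] [518.9  -8.4] [23.9 35.5] 84.45
head [270 189  29   7 186] [ 0.5363 -0.0099  0.1364] [535.6  -9.8] [23.8  2.1] 84.72
```

```bash
python3 -m creep '[{"x":0,"y":-0.003,"z":-0.08,"rx":0,"ry":0,"rz":0},{"x":0,"y":-0.003,"z":-0.16,"rx":0,"ry":0,"rz":0},{"x":0,"y":-0.003,"z":-0.24,"rx":0,"ry":0,"rz":0},{"x":0,"y":-0.003,"z":-0.32,"rx":0,"ry":0,"rz":0},{"x":0,"y":-0.003,"z":-0.37,"rx":0,"ry":0,"rz":0},{"x":0,"y":-0.003,"z":-0.407,"rx":0,"ry":0,"rz":0},{"x":0,"y":-0.003,"z":-0.407,"rx":0,"ry":0,"rz":0},{"x":0,"y":-0.003,"z":-0.407,"rx":0,"ry":0,"rz":0}]' -1 20
python3 -m creep '[{"x":0,"y":0,"z":0,"rx":0,"ry":0,"rz":0},{"x":0,"y":0,"z":0,"rx":0,"ry":0,"rz":0},{"x":0,"y":0,"z":0,"rx":0,"ry":0,"rz":0},{"x":0,"y":0,"z":0,"rx":0,"ry":0,"rz":0},{"x":0,"y":0,"z":0,"rx":0,"ry":0,"rz":0},{"x":0,"y":0,"z":0,"rx":0,"ry":0,"rz":0},{"x":0,"y":0,"z":0,"rx":0,"ry":0,"rz":0},{"x":0,"y":0,"z":0,"rx":0,"ry":0,"rz":0},{"x":0,"y":0,"z":0,"rx":0,"ry":0,"rz":0},{"x":0,"y":0,"z":0,"rx":0,"ry":0,"rz":0},{"x":0,"y":0,"z":0,"rx":0,"ry":0,"rz":0},{"x":0,"y":0,"z":0,"rx":0,"ry":0,"rz":0}]' 1 20
```

```text
time: 9.1
tcp_pos: [0.5196, -0.0083, 0.217]
tool_rot: [0.999, -0.047, 0.0, 0.0]
wrist_force: [-0.3, -0.2, 0.3]
opening: 0.0941
time: 10.3
tcp_pos: [0.5191, -0.0083, 0.2164]
tool_rot: [0.999, -0.047, -0.0, 0.0]
wrist_force: [-0.1, -0.8, 0.2]
opening: 0.0239
```

```bash
python3 -m creep '[{"x":-0.006,"y":0.0006,"z":0,"rx":0,"ry":0,"rz":0},{"x":-0.012,"y":0.0011,"z":0,"rx":0,"ry":0,"rz":0},{"x":-0.018,"y":0.0017,"z":0,"rx":0,"ry":0,"rz":0},{"x":-0.024,"y":0.0022,"z":-0.001,"rx":0,"ry":0,"rz":0},{"x":-0.03,"y":0.0028,"z":-0.001,"rx":0,"ry":0,"rz":0},{"x":-0.036,"y":0.0034,"z":-0.002,"rx":0,"ry":0,"rz":0},{"x":-0.036,"y":0.0034,"z":-0.002,"rx":0,"ry":0,"rz":0}]' 1 20
python3 -m creep '[{"x":-0.006,"y":0.0006,"z":-0.001,"rx":0,"ry":0,"rz":0},{"x":-0.012,"y":0.0011,"z":-0.002,"rx":0,"ry":0,"rz":0},{"x":-0.018,"y":0.0017,"z":-0.003,"rx":0,"ry":0,"rz":0},{"x":-0.024,"y":0.0022,"z":-0.003,"rx":0,"ry":0,"rz":0},{"x":-0.028,"y":0.0026,"z":-0.004,"rx":0,"ry":0,"rz":0},{"x":-0.028,"y":0.0026,"z":-0.004,"rx":0,"ry":0,"rz":0},{"x":-0.028,"y":0.0026,"z":-0.004,"rx":0,"ry":0,"rz":0}]' 1 20
python3 - <<'E'
from h import *
for n in ['wrist','side','scene']:
    D=grab(n,n+'4'); P=pts(D); im=D[1].astype(int); d=D[2]; sat=im.max(-1)-im.min(-1)
    ex=np.array([.9958,-.0917]); B=np.array([.5188,-.0078])
    X=(P[...,:2]-B)@ex; Y=(P[...,:2]-B)@np.array([.0917,.9958])
    m=(d>0)&(sat<50)&(abs(X)<.06)&(abs(Y)<.02)
    for lo,hi,t in [(.095,.104,'jaws'),(.118,.15,'head')]:
        k=m&(P[...,2]>lo)&(P[...,2]<hi)
        if k.sum()>10: print(n,t,k.sum(),'Xpct',np.round(np.percentile(X[k],[1,10,25,50,75,90,99])*1000,1))
w=cv2.imread('pics/wrist4.png'); s=cv2.resize(cv2.imread('pics/side4.png')[180:280,220:360],(560,400))
cv2.imwrite('pics/m4.png',cv2.resize(np.vstack([w[100:330],s]),None,fx=.9,fy=.9))
E
```

```text
time: 11.0
tcp_pos: [0.5127, -0.0077, 0.217]
tool_rot: [0.999, -0.047, 0.004, 0.0]
wrist_force: [7.2, -0.8, -4.2]
opening: 0.0237
time: 11.7
tcp_pos: [0.5068, -0.0071, 0.2171]
tool_rot: [0.999, -0.047, 0.006, 0.0]
wrist_force: [7.3, -0.1, -1.3]
opening: 0.0237
wrist jaws 1970 Xpct [ 9.  11.6 15.5 21.9 28.2 32.  33.9]
wrist head 1290 Xpct [-2.4 -1.9 -1.5  9.2 10.3 11.2 11.7]
side jaws 228 Xpct [-36.6 -31.7 -21.2   9.2  21.8  28.6  32.7]
side head 96 Xpct [-27.6 -25.5 -21.4   0.    4.4   8.3   8.8]
scene jaws 161 Xpct [-32.7 -13.7   3.3  17.4  27.6  32.6  34.2]
scene head 153 Xpct [-5.6 -3.6 -0.9  7.8  9.3 10.4 11.8]
```

View pics/m4.png

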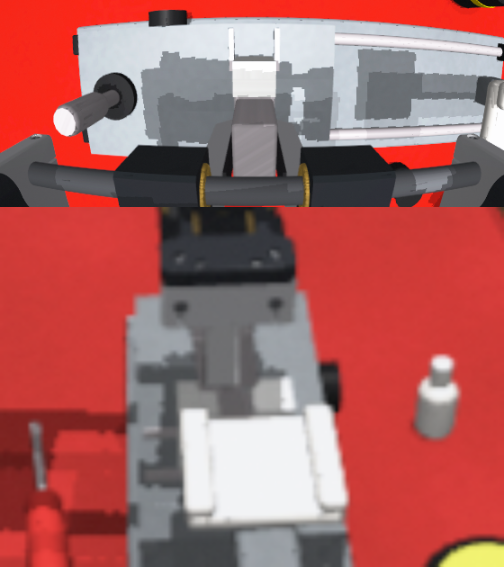

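The wrist part shows the tipped block with the far jaw still in place at (254,80). In the side part the jaw area is partly hidden behind the cup at (260,460). The TCP has only gone 12.4 mm because the arm gives under 7 N, so I push further.

```bash
python3 -m creep '[{"x":-0.006,"y":0.0006,"z":-0.001,"rx":0,"ry":0,"rz":0},{"x":-0.012,"y":0.0011,"z":-0.002,"rx":0,"ry":0,"rz":0},{"x":-0.016,"y":0.0015,"z":-0.002,"rx":0,"ry":0,"rz":0},{"x":-0.016,"y":0.0015,"z":-0.002,"rx":0,"ry":0,"rz":0},{"x":-0.016,"y":0.0015,"z":-0.002,"rx":0,"ry":0,"rz":0}]' 1 20
python3 -m creep '[{"x":-0.006,"y":0.0006,"z":0,"rx":0,"ry":0,"rz":0},{"x":-0.008,"y":0.0008,"z":0,"rx":0,"ry":0,"rz":0},{"x":-0.008,"y":0.0008,"z":0,"rx":0,"ry":0,"rz":0},{"x":-0.008,"y":0.0008,"z":0,"rx":0,"ry":0,"rz":0}]' 1 20
```

```text
time: 12.35
tcp_pos: [0.5031, -0.0068, 0.217]
tool_rot: [0.999, -0.047, 0.006, 0.0]
wrist_force: [7.9, 0.8, 1.4]
opening: 0.0239
time: 12.75
tcp_pos: [0.5011, -0.0066, 0.217]
tool_rot: [0.999, -0.047, 0.006, 0.0]
wrist_force: [6.9, -0.1, 1.2]
opening: 0.0238
```

```bash
python3 -m creep '[{"x":0.012,"y":-0.0011,"z":0.002,"rx":0,"ry":0,"rz":0},{"x":0.026,"y":-0.0024,"z":0.004,"rx":0,"ry":0,"rz":0},{"x":0.04,"y":-0.0037,"z":0.005,"rx":0,"ry":0,"rz":0},{"x":0.054,"y":-0.005,"z":0.006,"rx":0,"ry":0,"rz":0},{"x":0.068,"y":-0.0063,"z":0.007,"rx":0,"ry":0,"rz":0},{"x":0.082,"y":-0.0076,"z":0.008,"rx":0,"ry":0,"rz":0},{"x":0.092,"y":-0.0085,"z":0.008,"rx":0,"ry":0,"rz":0},{"x":0.102,"y":-0.0094,"z":0.007,"rx":0,"ry":0,"rz":0},{"x":0.112,"y":-0.0103,"z":0.006,"rx":0,"ry":0,"rz":0},{"x":0.122,"y":-0.0112,"z":0.005,"rx":0,"ry":0,"rz":0},{"x":0.132,"y":-0.0122,"z":0.004,"rx":0,"ry":0,"rz":0},{"x":0.142,"y":-0.0131,"z":0.003,"rx":0,"ry":0,"rz":0},{"x":0.152,"y":-0.014,"z":0.002,"rx":0,"ry":0,"rz":0},{"x":0.16,"y":-0.0147,"z":0.001,"rx":0,"ry":0,"rz":0},{"x":0.168,"y":-0.0155,"z":0,"rx":0,"ry":0,"rz":0},{"x":0.168,"y":-0.0155,"z":0,"rx":0,"ry":0,"rz":0},{"x":0.168,"y":-0.0155,"z":0,"rx":0,"ry":0,"rz":0}]' 1 20
```

```text
time: 14.45
tcp_pos: [0.5359, -0.0096, 0.2139]
tool_rot: [0.999, -0.046, -0.005, -0.0]
wrist_force: [-8.4, 1.0, 7.4]
opening: 0.0241
```

```bash
python3 -m creep '[{"x":0.004,"y":-0.0004,"z":0,"rx":0,"ry":0,"rz":0},{"x":0.006,"y":-0.0006,"z":0,"rx":0,"ry":0,"rz":0},{"x":0.006,"y":-0.0006,"z":0,"rx":0,"ry":0,"rz":0},{"x":0.006,"y":-0.0006,"z":0,"rx":0,"ry":0,"rz":0}]' 1 20
python3 -m creep '[{"x":-0.012,"y":0.0011,"z":0.002,"rx":0,"ry":0,"rz":0},{"x":-0.026,"y":0.0024,"z":0.004,"rx":0,"ry":0,"rz":0},{"x":-0.04,"y":0.0037,"z":0.005,"rx":0,"ry":0,"rz":0},{"x":-0.054,"y":0.005,"z":0.006,"rx":0,"ry":0,"rz":0},{"x":-0.068,"y":0.0063,"z":0.007,"rx":0,"ry":0,"rz":0},{"x":-0.08,"y":0.0074,"z":0.008,"rx":0,"ry":0,"rz":0},{"x":-0.086,"y":0.0079,"z":0.008,"rx":0,"ry":0,"rz":0},{"x":-0.086,"y":0.0079,"z":0.008,"rx":0,"ry":0,"rz":0},{"x":-0.086,"y":0.0079,"z":0.008,"rx":0,"ry":0,"rz":0}]' 1 20
cat > meas.py <<'E'
from h import *
import sys
t0=sys.argv[1]
ex=np.array([.9958,-.0917]); B=np.array([.5184,-.0075])
for n in ['wrist','side','scene']:
    D=grab(n,n+t0)
    for tag,D in [('old',load(n+('3' if n!='wrist' else '2')) if n=='wrist' else load(n+'2')),('new',D)]:
        P=pts(D); im=D[1].astype(int); d=D[2]; sat=im.max(-1)-im.min(-1)
        X=(P[...,:2]-B)@ex*1000; Y=(P[...,:2]-B)@np.array([.0917,.9958])*1000
        m=(d>0)&(sat<50)&(abs(Y)<15)&(P[...,2]>.095)&(P[...,2]<.105)
        for s in (-1,1):
            k=m&(s*X>5)&(s*X<50)
            if k.sum()>10: print(n,tag,'near' if s<0 else 'far',k.sum(),np.round(np.percentile(X[k],[2,50,98]),1))
        for lo in (.042,.055,.065,.08,.108,.12,.13,.14,.15,.155):
            k=(d>0)&(sat<50)&(abs(Y)<22)&(abs(X)<24)&(P[...,2]>lo)&(P[...,2]<lo+.009)
            if tag=='new' and k.sum()>12: print('   z',lo,k.sum(),'X',np.round(np.percentile(X[k],[2,50,98]),1),'Y',np.round(np.percentile(Y[k],[2,98]),1))
E
python3 meas.py 5
```

```text
time: 14.85
tcp_pos: [0.5365, -0.0097, 0.2137]
tool_rot: [0.999, -0.046, -0.006, -0.0]
wrist_force: [-9.9, 1.0, 10.0]
opening: 0.0242
time: 15.75
tcp_pos: [0.5198, -0.0083, 0.2172]
tool_rot: [0.999, -0.047, 0.001, 0.0]
wrist_force: [3.4, 0.3, -0.7]
opening: 0.0239
wrist old near 499 [-33.8 -25.1  -7.6]
wrist old far 517 [ 9.4 24.5 33.4]
wrist new far 1890 [15.9 28.7 40.5]
   z 0.042 57 X [-9.7  1.9 20.3] Y [-21.9  21.7]
   z 0.055 16 X [22.5 23.2 23.9] Y [-21.8  20.1]
   z 0.08 46 X [11.  11.4 11.7] Y [-14.2  13.2]
   z 0.12 251 X [10.5 17.  17.5] Y [-19.6  18.4]
   z 0.13 372 X [10.5 16.7 17.5] Y [-21.2  21.2]
   z 0.14 445 X [10.4 17.1 17.8] Y [-21.   20.8]
   z 0.15 1325 X [-7.8 11.3 17.9] Y [-20.2  20.1]
   z 0.155 3098 X [-8.6  7.  17.7] Y [-18.3  18.1]
side old near 94 [-33.7 -21.4  -5.9]
side old far 104 [ 5.4 21.6 33.3]
side new near 99 [-38.1 -25.1  -7.9]
side new far 108 [14.8 26.9 39. ]
   z 0.108 21 X [-14.5  -1.5   4.9] Y [-14.5  -9.2]
   z 0.12 31 X [-18.9 -10.3  15.6] Y [-17.6 -10.5]
   z 0.13 26 X [-18.8 -10.4  15.4] Y [-17. -10.]
   z 0.14 29 X [-18.8 -10.4  15.1] Y [-21.9  -9.3]
   z 0.15 42 X [-18.8 -10.5  16.9] Y [-15.9  -4.9]
   z 0.155 31 X [-18.8 -10.5  16.8] Y [-21.9  -4.5]
scene old near 19 [-34.7 -22.6  -6.4]
scene old far 120 [ 5.8 21.  34.4]
scene new far 123 [ 5.3 27.6 40.5]
   z 0.055 21 X [-21.3   3.2  18.9] Y [11.8 20.9]
   z 0.065 15 X [-16.5   2.8  10.5] Y [10.8 17. ]
   z 0.08 14 X [-17.   -0.5   9.6] Y [14.  16.5]
   z 0.12 35 X [ 8.5 15.4 17.7] Y [-18.9  16.8]
   z 0.13 49 X [ 8.6 14.3 17.9] Y [-20.4  21. ]
   z 0.14 49 X [ 8.1 14.2 18.3] Y [-21.9  20.8]
   z 0.15 68 X [-6.8 10.3 18.3] Y [-21.3  20.9]
   z 0.155 117 X [-14.    8.1  17.9] Y [-19.1  19.2]
```

Measured pushback is about 6 mm for the far jaw but only about 4.4 mm for the near one, which is marginal. I rock it towards the near jaw once more, further.

```bash
python3 -m creep '[{"x":-0.012,"y":0.0011,"z":-0.001,"rx":0,"ry":0,"rz":0},{"x":-0.024,"y":0.0022,"z":-0.002,"rx":0,"ry":0,"rz":0},{"x":-0.036,"y":0.0033,"z":-0.003,"rx":0,"ry":0,"rz":0},{"x":-0.048,"y":0.0044,"z":-0.005,"rx":0,"ry":0,"rz":0},{"x":-0.06,"y":0.0055,"z":-0.007,"rx":0,"ry":0,"rz":0},{"x":-0.07,"y":0.0064,"z":-0.009,"rx":0,"ry":0,"rz":0},{"x":-0.08,"y":0.0074,"z":-0.011,"rx":0,"ry":0,"rz":0},{"x":-0.088,"y":0.0081,"z":-0.013,"rx":0,"ry":0,"rz":0},{"x":-0.096,"y":0.0088,"z":-0.014,"rx":0,"ry":0,"rz":0},{"x":-0.096,"y":0.0088,"z":-0.014,"rx":0,"ry":0,"rz":0},{"x":-0.096,"y":0.0088,"z":-0.014,"rx":0,"ry":0,"rz":0}]' 1 20
python3 meas.py 6 | grep -v z
```

```text
time: 17.0
tcp_pos: [0.4978, -0.0064, 0.2151]
tool_rot: [0.999, -0.047, 0.004, 0.0]
wrist_force: [7.5, -0.7, 3.1]
opening: 0.0238
wrist old near 499 [-33.8 -25.1  -7.6]
wrist old far 517 [ 9.4 24.5 33.4]
wrist new far 1978 [15.9 28.2 40.4]
side old near 94 [-33.7 -21.4  -5.9]
side old far 104 [ 5.4 21.6 33.3]
side new near 94 [-40.4 -29.5  -5.9]
side new far 112 [15.1 27.3 38.9]
scene old near 19 [-34.7 -22.6  -6.4]
scene old far 120 [ 5.8 21.  34.4]
scene new near 14 [-35.3 -18.5  -6.7]
scene new far 115 [ 7.4 29.7 40.7]
```

```bash
python3 -m creep '[{"x":0.012,"y":-0.0011,"z":0.003,"rx":0,"ry":0,"rz":0},{"x":0.024,"y":-0.0022,"z":0.005,"rx":0,"ry":0,"rz":0},{"x":0.036,"y":-0.0033,"z":0.007,"rx":0,"ry":0,"rz":0},{"x":0.048,"y":-0.0044,"z":0.009,"rx":0,"ry":0,"rz":0},{"x":0.06,"y":-0.0055,"z":0.011,"rx":0,"ry":0,"rz":0},{"x":0.072,"y":-0.0066,"z":0.013,"rx":0,"ry":0,"rz":0},{"x":0.084,"y":-0.0077,"z":0.014,"rx":0,"ry":0,"rz":0},{"x":0.096,"y":-0.0088,"z":0.014,"rx":0,"ry":0,"rz":0},{"x":0.096,"y":-0.0088,"z":0.014,"rx":0,"ry":0,"rz":0},{"x":0.096,"y":-0.0088,"z":0.014,"rx":0,"ry":0,"rz":0}]' 1 20
python3 meas.py 7 | grep -v old
```

```text
time: 18.15
tcp_pos: [0.5174, -0.0079, 0.2147]
tool_rot: [0.999, -0.047, -0.003, -0.0]
wrist_force: [-3.7, -0.7, -1.9]
opening: 0.024
wrist new far 1922 [15.8 28.4 40.5]
   z 0.042 63 X [-13.6   2.9  19.3] Y [-21.5  21.8]
   z 0.055 16 X [22.3 23.1 24. ] Y [-21.5  20. ]
   z 0.12 306 X [ 7.7 16.9 17.5] Y [-20.5  19.9]
   z 0.13 418 X [ 7.7 16.5 17.2] Y [-21.   21.1]
   z 0.14 515 X [ 6.8 16.  16.8] Y [-21.  21.]
   z 0.15 3217 X [-11.3   5.3  16.2] Y [-17.6  17.7]
   z 0.155 3200 X [-11.3   4.7  15.9] Y [-17.8  18. ]
side new near 101 [-40.5 -28.7  -5.7]
side new far 112 [ 5.6 26.3 38.9]
   z 0.08 22 X [-12.9  -9.1  12.5] Y [-6.1 15.2]
   z 0.108 25 X [-10.2  -1.5  13.7] Y [-14.5  -8.8]
   z 0.12 24 X [-18.8  -1.7  15.7] Y [-14.2  -9.4]
   z 0.13 23 X [-18.8 -12.5  15.4] Y [-17.7  -9.9]
   z 0.14 30 X [-19.4 -12.5  15.1] Y [-21.9  -1.9]
   z 0.15 28 X [-18.9 -12.6  14.8] Y [-21.7  -6.1]
   z 0.155 14 X [-18.8 -12.5  14.2] Y [-21.4  -6.1]
scene new far 138 [ 5.5 25.2 40.2]
   z 0.055 22 X [-22.3   1.7  22.9] Y [12.1 21.7]
   z 0.12 39 X [ 5.9 15.9 18.5] Y [-16.7  20.2]
   z 0.13 55 X [ 5.4 15.3 17.5] Y [-20.6  21.7]
   z 0.14 47 X [ 6.  13.9 17.9] Y [-20.4  20.1]
   z 0.15 94 X [-12.5   7.7  16.7] Y [-19.7  19.8]
   z 0.155 112 X [-13.4   6.2  16.1] Y [-21.1  18.6]
```

Both jaws are now fully back (near about 6.7 mm, far about 5.6–6 mm). The block leans about 0.04 rad towards -x, so I straighten it by 2.5 mm, then lift a little.

```bash
python3 -m creep '[{"x":0.006,"y":-0.0006,"z":0,"rx":0,"ry":0,"rz":0},{"x":0.012,"y":-0.0011,"z":0,"rx":0,"ry":0,"rz":0},{"x":0.012,"y":-0.0011,"z":0,"rx":0,"ry":0,"rz":0}]' 1 20
python3 -m creep '[{"x":0,"y":0,"z":0.01,"rx":0,"ry":0,"rz":0},{"x":0,"y":0,"z":0.02,"rx":0,"ry":0,"rz":0},{"x":0,"y":0,"z":0.03,"rx":0,"ry":0,"rz":0},{"x":0,"y":0,"z":0.04,"rx":0,"ry":0,"rz":0},{"x":0,"y":0,"z":0.05,"rx":0,"ry":0,"rz":0},{"x":0,"y":0,"z":0.06,"rx":0,"ry":0,"rz":0},{"x":0,"y":0,"z":0.06,"rx":0,"ry":0,"rz":0},{"x":0,"y":0,"z":0.06,"rx":0,"ry":0,"rz":0}]' 1 30
python3 meas.py 8 | grep -v old
```

```text
time: 18.6
tcp_pos: [0.5221, -0.0084, 0.216]
tool_rot: [0.999, -0.047, -0.0, -0.0]
wrist_force: [-3.5, 0.1, -3.9]
opening: 0.0243
time: 19.4
tcp_pos: [0.5223, -0.0086, 0.2321]
tool_rot: [0.999, -0.047, 0.0, 0.0]
wrist_force: [-4.4, 0.8, -0.7]
opening: 0.024
wrist new far 1693 [15.5 28.2 40.5]
   z 0.042 42 X [-11.    7.2  20.5] Y [-21.6  21.6]
   z 0.055 21 X [21.9 23.  23.9] Y [-21.5  19.7]
   z 0.13 92 X [13.2 20.8 21.1] Y [-15.7  14.5]
   z 0.14 325 X [13.1 20.6 21.2] Y [-21.   20.8]
   z 0.15 399 X [13.  20.6 21.3] Y [-21.3  21.1]
   z 0.155 440 X [12.8 20.5 21.4] Y [-21.   21.1]
side new near 119 [-40.5 -26.9  -6.6]
side new far 122 [ 7.2 25.6 38.9]
   z 0.108 27 X [-6.   0.6  9.3] Y [-15.  -10.7]
   z 0.12 26 X [-5.8  1.4  9. ] Y [-14.   -7.8]
   z 0.13 31 X [-15.7  -4.   19.7] Y [-13.4   7.7]
   z 0.14 32 X [-15.6  -8.3  19.3] Y [-16.9  10.3]
   z 0.15 30 X [-14.7  -7.4  19. ] Y [-21.7  -9.6]
   z 0.155 28 X [-14.7  -7.4  18.8] Y [-12.9 -10. ]
scene new near 20 [-41.  -27.4 -18.6]
scene new far 126 [12.4 28.  41.2]
   z 0.108 46 X [-7.7  9.  14.4] Y [-11.   16.4]
   z 0.12 23 X [-1.5  9.3 12.1] Y [-8.8 14.2]
   z 0.13 19 X [ 8.4 18.2 21.5] Y [-12.  13.]
   z 0.14 39 X [10.8 17.8 21. ] Y [-19.4  20.5]
   z 0.15 49 X [10.2 19.1 21.8] Y [-20.4  18.8]
   z 0.155 52 X [10.5 17.3 21.8] Y [-20.4  20.1]
```

It came up 16 mm freely and upright, but sits 3 mm towards the far jaw. I recentre it, then lift the rest of the way.

```bash
python3 -m creep '[{"x":-0.007,"y":0.0006,"z":0,"rx":0,"ry":0,"rz":0},{"x":-0.014,"y":0.0013,"z":0,"rx":0,"ry":0,"rz":0},{"x":-0.014,"y":0.0013,"z":0,"rx":0,"ry":0,"rz":0}]' 1 30
python3 -m creep '[{"x":0,"y":0,"z":0.02,"rx":0,"ry":0,"rz":0},{"x":0,"y":0,"z":0.05,"rx":0,"ry":0,"rz":0},{"x":0,"y":0,"z":0.08,"rx":0,"ry":0,"rz":0},{"x":0,"y":0,"z":0.11,"rx":0,"ry":0,"rz":0},{"x":0,"y":0,"z":0.14,"rx":0,"ry":0,"rz":0},{"x":0,"y":0,"z":0.17,"rx":0,"ry":0,"rz":0},{"x":0,"y":0,"z":0.2,"rx":0,"ry":0,"rz":0},{"x":0,"y":0,"z":0.23,"rx":0,"ry":0,"rz":0},{"x":0,"y":0,"z":0.26,"rx":0,"ry":0,"rz":0},{"x":0,"y":0,"z":0.28,"rx":0,"ry":0,"rz":0},{"x":0,"y":0,"z":0.3,"rx":0,"ry":0,"rz":0},{"x":0,"y":0,"z":0.304,"rx":0,"ry":0,"rz":0},{"x":0,"y":0,"z":0.304,"rx":0,"ry":0,"rz":0},{"x":0,"y":0,"z":0.304,"rx":0,"ry":0,"rz":0},{"x":0,"y":0,"z":0.304,"rx":0,"ry":0,"rz":0}]' 1 30
sed -i 's/(.042,.055.*155)/np.arange(.115,.25,.01)/' meas.py
python3 meas.py 9 | grep -v old
python3 - <<'E'
from h import *
a=cv2.resize(cv2.imread('pics/scene9.png')[110:310,120:380],(520,400)); b=cv2.imread('pics/side9.png')[150:400,180:420]
o=np.zeros((400,770,3),np.uint8); o[:,:520]=a; o[:250,525:765]=b
cv2.imwrite('pics/m9.png',o)
for t in ['2','9']:
    D=load('scene'+t); P=pts(D)
    k=(P[...,2]>.12)&(P[...,2]<.142)&(abs(P[...,0]-.532)<.02)&(abs(P[...,1]-.123)<.03)
    print('joystick',t,k.sum(),P[k].mean(0), np.percentile(P[k],[2,98],axis=0))
E
```

```text
time: 19.85
tcp_pos: [0.5192, -0.0083, 0.2317]
tool_rot: [0.999, -0.047, 0.001, 0.0]
wrist_force: [-0.1, 0.8, -2.3]
opening: 0.0238
time: 21.35
tcp_pos: [0.5184, -0.0082, 0.3069]
tool_rot: [0.999, -0.047, -0.0, -0.0]
wrist_force: [0.2, 0.5, -3.5]
opening: 0.0243
wrist new far 950 [15.7 28.4 40.6]
   z 0.145 95 X [10.9 11.2 11.4] Y [-15.5  13.7]
   z 0.15499999999999997 114 X [11.  11.3 11.6] Y [-15.2  13.5]
   z 0.16499999999999998 126 X [11.1 11.4 11.7] Y [-14.9  13.4]
   z 0.175 296 X [ 6.8 10.9 11.8] Y [-15.3  14.1]
   z 0.20499999999999996 98 X [ 9.1 16.7 17. ] Y [-16.   14.9]
   z 0.21499999999999997 334 X [ 9.  16.6 17.2] Y [-21.3  20.6]
   z 0.22499999999999995 405 X [ 9.  16.4 17.3] Y [-21.3  21.2]
   z 0.23499999999999993 487 X [ 8.1 16.7 17.4] Y [-21.1  21.2]
   z 0.24499999999999994 3217 X [-10.    6.1  17.1] Y [-17.8  17.9]
side new near 95 [-40.4 -29.2 -16.7]
side new far 107 [15.  27.  39.1]
   z 0.135 39 X [-14.9  -2.1   9.1] Y [-16.4 -12.6]
   z 0.145 46 X [-14.9  -2.2  10.5] Y [-16.2 -12.9]
   z 0.15499999999999997 42 X [-14.8  -2.3  10.1] Y [-16.6 -12.3]
   z 0.1649
[... 911 characters left out ...]
.8  16.3]
   z 0.18499999999999997 37 X [-7.5  5.1  7.8] Y [-11.1  14.2]
   z 0.19499999999999995 28 X [-6.5  5.7  8. ] Y [-10.6  14.4]
   z 0.20499999999999996 17 X [ 6.  15.1 17.6] Y [-12.5  14.3]
   z 0.21499999999999997 50 X [ 6.5 14.3 17. ] Y [-18.8  20.2]
   z 0.22499999999999995 56 X [ 6.5 14.6 18.9] Y [-19.7  19.7]
   z 0.23499999999999993 55 X [ 6.5 14.9 17.7] Y [-19.2  20.8]
   z 0.24499999999999994 134 X [-12.9   7.8  18.1] Y [-19.6  18.9]
joystick 2 108 [0.53474888 0.12398841 0.1338531 ] [[0.52203075 0.11324734 0.1211047 ]
 [0.54310032 0.13438738 0.14112585]]
joystick 9 108 [0.53485214 0.12387814 0.13416795] [[0.52129141 0.11344501 0.12129347]
 [0.54198349 0.13447196 0.14111835]]
```

View pics/m9.png

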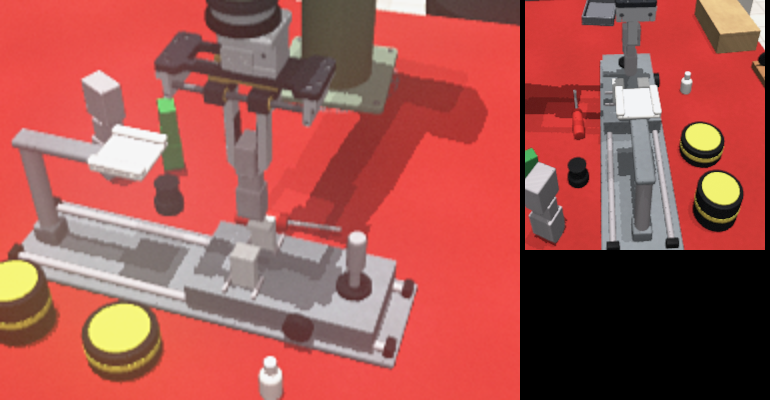

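The block is held upright above its socket with the jaws apart, at about (255,185) in the scene part, and the carriage is at its stop (joystick unmoved). It leans about 0.013 rad and its foot sits about 2 mm low in x. A small turn mends both.

```bash
python3 -m creep '[{"x":0,"y":0,"z":0,"rx":0,"ry":-0.004,"rz":0},{"x":0,"y":0,"z":0,"rx":0,"ry":-0.008,"rz":0},{"x":0,"y":0,"z":0,"rx":0,"ry":-0.008,"rz":0},{"x":0,"y":0,"z":0,"rx":0,"ry":-0.008,"rz":0},{"x":0,"y":0,"z":0,"rx":0,"ry":-0.008,"rz":0},{"x":0,"y":0,"z":0,"rx":0,"ry":-0.008,"rz":0}]' 1 30
python3 meas.py 10 | grep -v old | head -30
python3 -c "
from h import *
D=load('scene10');P=pts(D);X=(P[...,:2]-[.5184,-.0075])@np.array([.9958,-.0917])
k=(abs(X)<.014)&(abs(P[...,1]+.0075)<.014)&(P[...,2]>.108)&(P[...,2]<.2);print('lowest z',np.percentile(P[k][:,2],[0,1,3]));s=manip.get_state();print(abs(s['dq']).max())"
```

```text
time: 22.1
tcp_pos: [0.5187, -0.0082, 0.3074]
tool_rot: [0.999, -0.047, 0.006, -0.0]
wrist_force: [1.0, 0.1, -3.7]
opening: 0.0235
wrist new far 914 [15.9 28.5 40.4]
   z 0.145 84 X [13.3 13.6 13.9] Y [-15.4  14. ]
   z 0.15499999999999997 104 X [13.2 13.5 13.9] Y [-15.1  13.4]
   z 0.16499999999999998 119 X [13.2 13.5 13.8] Y [-15.   13.4]
   z 0.175 295 X [ 8.6 12.9 13.7] Y [-15.5  14.2]
   z 0.20499999999999996 74 X [10.6 18.4 18.7] Y [-15.7  13.1]
   z 0.21499999999999997 303 X [10.6 18.1 18.7] Y [-21.2  20.5]
   z 0.22499999999999995 407 X [10.3 18.  18.6] Y [-21.1  21.2]
   z 0.23499999999999993 474 X [ 9.3 17.8 18.6] Y [-21.2  21. ]
   z 0.24499999999999994 3216 X [-8.9  7.2 18.2] Y [-17.6  17.6]
side new near 93 [-40.6 -29.1 -16.7]
side new far 112 [15.2 27.2 39.1]
   z 0.135 36 X [-10.6   1.1  11.2] Y [-16.4 -12.8]
   z 0.145 43 X [-12.7  -0.1  12.5] Y [-16.4 -12.6]
   z 0.15499999999999997 43 X [-12.9  -0.2  12.1] Y [-16.9 -12.4]
   z 0.16499999999999998 43 X [-12.8  -0.3  12. ] Y [-16.4 -12.4]
   z 0.175 78 X [-12.8  -2.6  12.2] Y [-16.5  11.6]
   z 0.18499999999999997 32 X [-8.  -0.7  7.5] Y [-14.6   0.6]
   z 0.19499999999999995 31 X [-8.1 -0.9  7.2] Y [-15.2  -0.1]
   z 0.20499999999999996 37 X [-16.9  -4.8  17.1] Y [-15.1  -9.8]
   z 0.21499999999999997 41 X [-17.   -9.   16.9] Y [-21.9  -9.6]
   z 0.22499999999999995 29 X [-17.   -9.1  16.7] Y [-16.9  -9.2]
   z 0.23499999999999993 31 X [-17.1  -9.3  16.4] Y [-16.8  -9.2]
   z 0.24499999999999994 58 X [-17.   -9.8  17. ] Y [-13.2   8.8]
scene new near 68 [-40.9 -21.5 -14.8]
scene new far 109 [15.4 30.2 40.9]
   z 0.135 18 X [-3.6 10.8 12.4] Y [-12.8  16.7]
   z 0.145 42 X [-4.5 12.1 14.2] Y [-13.   16.8]
   z 0.15499999999999997 43 X [-6.3 11.7 14.4] Y [-12.9  16.5]
   z 0.16499999999999998 43 X [-4.1 12.  15.1] Y [-11.4  16.7]
lowest z [0.13775843 0.14045836 0.14240509]
0.002412747839086881
```

```bash
python3 -c "
from bench import manip
print(manip.sign_off())"
```

```text
the job is handed in; nothing more can be done
None
```

The job is done and handed in at about 22 s on the robot's clock. I slid the carriage to its end stop by the joystick and rocked the block towards each jaw. I then lifted it out and am holding it above its socket.

- **Carriage:** the joystick stayed put while the push rose to 18 N, so the carriage was against its stop. Pictures from before the rocking and after the lift agree on its position to about 0.1 mm.
- **Jaws:** the near jaw is back about 6.7 mm and the far jaw about 6 mm. After the first rocking the near jaw had moved only about 4.4 mm, so I rocked it that way again.
- **Lift:** on the way up the block sat 3 mm off centre and its foot may have touched the far lip, with about 4 N sideways. I recentred it and then lifted it clear.
- **Block:** it is upright to within about 0.01 rad and centred over the socket to about 1 mm. The gripper height puts its foot about 3 cm above the jaws. The scene view's lowest depth point reads about 8 mm higher; I put that down to the rounded underside being hidden and did not check further.
- **Other checks:** the arm was still before I handed in. I saw nothing else on the table moved in the last viewed picture, but I did not measure the other things. The first move call was refused for missing keys and moved nothing.

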